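# Refit the pressing arm of a citrus press and latch it on its ball

## Task

Put the washed pressing arm back on the citrus press: set its socket over the steel ball with the dome in the cup and the latch lever still up, push the head gently down until the ball is fully home in the socket, then press the latch lever all the way down so that the arm is locked, and let go. Feel your way: the plastic seat inside the socket must not be pressed on the ball with more than 28 N. Leave the espresso cup under the spout, the sugar bowl and the honey jar where they stand.

Things in the scene. Friction and masses are not known exactly. Their poses are not given: they have to be found in the camera images.
- press_base: Dark green cast citrus press, fixed. Origin on the worktop under the ball; +z up, -x runs from the ball to the cup. Foot 208 x 88 mm, 14 mm thick. Post 30 mm wide carries a steel ball 28 mm in diameter over a 33 mm flange. The ball's stud is screwed in or out to suit, so its centre stands 114 to 138 mm above the origin: this height is not measured. Steel cup in front, rim 128 mm high.
- ball_axis (a point): Point on the vertical axis of the ball, fixed 126 mm above the press's origin: the middle of the ball's possible heights, not the ball itself (the ball's centre lies up to 12 mm higher or lower).
- cup_floor (a point): Centre of the steel cup's floor, 108 mm above the worktop and 120 mm in front of the ball axis. The cup is 69 mm wide inside, 77 mm outside, its rim 20 mm above the floor.
- press_arm: Loose aluminium arm, 0.6 kg, 265 mm long, lying right way up: socket head 49 mm wide and 40 mm high, bar 16 mm wide and 14 mm high (26 to 40 mm up), steel dome 51 mm wide, black handle. Origin on the socket's axis in its lower rim; z up, handle to -x. Mouth 42 mm, bore 29.6 mm, seat 32 mm deep: fully home, the origin is 18 mm below the ball's centre. Centre of mass at x = -62 mm.
- head_top (a point): Middle of the flat top of the socket head, 40 mm above the arm's origin, on the socket's axis: push here. Two sprung catches in the bore grip the ball: set down by its own weight the arm stops with its head about 8 mm above home. Pushing past the catches takes some 7 to 13 N, less and less on the way, then the ball meets the solid seat.
- ball_seat: White plastic seat at the top of the socket's bore, part of the arm; origin on its lower face, 32 mm above the arm's origin on the socket axis. Fully home it rests on the top of the ball. It bears on the ball only when the ball is fully home (then with some 5 N). More than 28 N crush it.
- bar_grip (a point): Grip point in the middle of the bar, 52 mm from the socket axis towards the handle and 33 mm above the arm's origin. Grip across the bar (along the arm's y) from above; about 10 mm of bar each way is free. The raised lever stands over it between the fingers, at most 31 mm above the bar and 23 mm wide.
- dome_tip (a point): Centre of the flat underside of the dome, 120 mm from the socket axis towards the handle, level with the socket's lower rim. With the arm fitted it rests on the cup's floor.
- latch_lever (a joint): Latch lever on top of the arm, in rad: 0 raised, 0.45 fully down on the bar (stop). Pivot across the arm 22 mm from the socket axis and 24 mm above the arm's origin. Stays where it is left; moving its tip takes about 8 to 13 N along its arc, more if the fingertips drag on it. Its hook swings under the ball; with the ball not home the hook strikes the ball instead of passing under it.
- lever_tip (a point): Middle of the top of the lever's red thumb pad (24 x 18 mm), 46 mm from the pivot. In the arm's frame (x, z) it is at (-53, 66) mm with the lever raised, (-68, 48) mm with it down. Press here: it moves outwards (to -x) along an arc as it goes down.
- espresso_cup: Cream espresso cup, 62 mm wide and 58 mm high, standing loose on the press's foot under the cup's spout. Origin under its centre.
- sugar_bowl: Small black pinch bowl with sugar cubes, 69 mm wide and 31 mm high, standing loose between the lying arm and the press. Origin under its centre.
- honey_jar: Honey jar with red lid, 56 mm wide and 75 mm high, standing loose behind the press on the left. Origin under its centre.

How it is judged:
On the way:
1. the ball is fully home in the socket (its seat bears on the ball) and the dome in the cup, the latch lever not yet pressed down (horizontal distance between press_arm and ball_axis below 0.006 m and z of press_arm in the frame of press_base between 0.092 and 0.124 m and angle between press_arm's own z axis and vertical below 0.15 rad and horizontal distance between dome_tip and cup_floor below 0.015 m and contact force between ball_seat and press_base above 1 N and value of joint latch_lever below 0.2 rad), for 0.2 s.
At the end, for the whole second after the job is handed in: Arm on the press and still: socket axis within 6 mm of the ball axis, tilt under 0.15 rad, dome within 15 mm of the cup's centre, seat resting on the ball, latch lever down to 0.40 rad or more. Cup, bowl and jar within 20 mm of where they stood (horizontal distance between press_arm and ball_axis below 0.006 m and z of press_arm in the frame of press_base between 0.092 and 0.124 m and angle between press_arm's own z axis and vertical below 0.15 rad and horizontal distance between dome_tip and cup_floor below 0.015 m and value of joint latch_lever above 0.4 rad and linear speed of press_arm below 0.02 m/s and contact force between ball_seat and press_base above 0.3 N); the robot touches nothing.
It fails at once if the seat in the socket is pressed on the ball with more than 28 N (contact force between ball_seat and press_base above 28 N).
It fails at once if the espresso cup, the sugar bowl or the honey jar is moved by more than 20 mm or tipped (distance of any of espresso_cup, sugar_bowl, honey_jar from where it was at the start of the episode above 0.02 m or angle between any of espresso_cup, sugar_bowl, honey_jar's own z axis and vertical above 0.3 rad).
It also fails if it takes over 58 s, if anything falls off the work surface, if the arm or the gripper's body presses on something with over 40 N, if the wrist force passes 120 N, or if a joint passes its speed limit or range.

## Robot

A 6-joint arm with a two-finger parallel gripper is mounted at the origin on a cart in front of the work surface, level with it; the furniture and walls round the work are solid. World frame = base frame: x ahead of the robot, y to its left, z up, the work surface at z = 0. Lengths are in m, angles in rad, forces in N, time in s.
With the tool pointing down it reaches from about 0.425 to 0.95 m from the base axis. Payload 3.5 kg.
Tool frame: the origin (TCP) lies at the very end of the fingers, on their centre line; the grasp point (between the pads) lies 19 mm behind it; z points along the fingers, y is the line along which they close (so a half turn about z gives the same grasp; the last joint's range is limited). The gripper opens to 85 mm and grips with 20 to 120 N. Pads are 22 mm wide; open, the fingers measure 114 mm over their backs; the gripper's body (76 mm by 85 mm) begins 54 mm behind the grasp point. The pads swing forward as they close: fully open they stand 13 mm farther back than shut.
Start: joints at [1.059, 0.286, 1.577, -0, 1.279, -0.15], TCP at [0.239, 0.631, 0.231] pointing down, gripper open.
Joint ranges: [-2.77, 2.77], [-0.9, 2.22], [0.21, 2.48], [-1.53, 4.67], [0.24, 2.81], [-2.84, 2.84]. Speed limits (rad/s): [2.79, 2.79, 3.14, 3.14, 3.14, 3.14].

## Interface

Orientations are given as [roll, pitch, yaw] about the fixed x, y, z axes, in that order (R = Rz(yaw) Ry(pitch) Rx(roll)).
In Python, from bench import observe, capture, close_job, look_for, cut_out, mark_of gives the robot as it stands. The module is installed in compiled form; this text tells all that it offers.
- The arm moves only by the tool apply_moves, never from a script. Its argument "moves" is a list of rows, each a list of 5 numbers: the opening, from 0 (shut) to 1 (fully open), then the shift along the tool's x, y, z in mm, then the turn about the tool's z in degrees. In form: [[jaw, x, y, z, twist], ...]. A call has 1 to 10 rows; each row shifts and turns the commanded pose from where the row before left it, along the tool's axes as they then stand; what a row does not reach is not made up. A row lasts 1/12 s, in which the tool goes at most 41.7 mm and 7.16 degrees, less where a joint would pass 70% of its speed; a pose out of reach is approached as far as the arm can. A call is refused whole if a number of a shift passes 41.7 or a number of a turn 7.16, either way. A call with a gripper value outside its range is refused whole. The fingers move at their own pace and stop on an object; "squeeze" is the grip in N (left out, the last holds). Time passes only in rows, so rows that do not move let the fingers close. It gives the time, the measured TCP pose, the force, the opening and the grip force at its end, in the units of the state.
- observe(): the state, without advancing time (a new reading comes with each control period).
- capture(name): name is "side" or "top" or "wrist"; returns a dict with "color" (480x640x3 uint8, blue, green, red), "range_z" (480x640 float32, m along the optical axis (not along the pixel's ray), 0 where there is no reading), "K" (3x3 intrinsics, pixels), "k1" (the pictures are not rectified: a ray, as slopes to the right and down, at radius r is drawn at 1 + k1 r^2 times it, then the intrinsics apply), "R" (3x3) and "t" (3): a world point X has camera coordinates R X + t. Camera axes: x right, y down, z forward; pixel columns grow to the right and rows downward; lengths in m; the calibration is good to about 2 mm. A picture is of the moment at which its call begins.
- close_job(): hands the job in; it is judged then, once.
Trained networks look in the newest picture that a camera, given by its name, has taken for a name from the list of things; names that differ only in an ending like _2 or _b are one class to them, and where a whole thing is asked for, a point or a joint stands for the part that bears it (a point fixed in the world has none). Each returns a list of dicts, best first, with "score" (0 to 1); they miss things now and then, are a little off and sometimes report something else, mostly with a low value. They report only what shows in the picture. A call takes as long as a camera call.
- look_for(target, camera): "location" ([row, column] in pixels, amid what is visible of it).
- cut_out(target, camera): "region" (480x640 bool, what is visible of it) and "location" ([row, column] in pixels, amid what is visible of it).
- mark_of(target, camera): "location" ([row, column] in pixels: a listed point, or the origin of a listed thing).
The state is a dict: "clock": time; "joint_positions": joint angles; "qvel": joint speeds; "joint_efforts": joint torques, N m; "eef_pos": TCP position; "ee_rot": TCP orientation; "ft_force": force on the tool from outside, world axes, zero at the start; "moment": the same for the moment, N m; "gripper_width": opening from 0.0 (shut) to 1.0 (fully open); "finger_force": force on a finger pad.
Only numpy, scipy, OpenCV 4.12 (cv2) and the standard library are available. Lean on these libraries where they do the work, as an engineer would, in place of code of your own. Each camera call takes 0.05 s, during which the arm holds its last target. There are 200 camera calls.

## Working session

There is one attempt and no reset: what is moved stays moved. The work goes in short steps, Python scripts to look and compute and a tool call to move; the robot and the scene stay as the last step left them, time stands still between calls to the robot, and variables do not carry over. Pictures are saved under pics/ and viewed, at most 10 in all, crops included, and the job is handed in when it is done.

Besides the shell and the picture viewer there is one more tool, called after "Call:" in YAML: its name, and indented under it one key for each argument. apply_moves: Moves the arm, as the interface text tells. Its arguments: {"type":"object","properties":{"moves":{"type":"array","items":{"type":"array","items":{"type":"number"}}},"squeeze":{"type":"number"}},"required":["moves"]}

```bash
mkdir -p pics; cat > h.py <<'E'
import numpy as np, cv2
from bench import *
def ray(c,px):
    K=c["K"];d=np.array([(px[1]-K[0,2])/K[0,0],(px[0]-K[1,2])/K[1,1]]);u=d.copy()
    for _ in range(10): u=d/(1+c["k1"]*(u@u))
    R=np.array(c["R"]);t=np.array(c["t"])
    return -R.T@t, R.T@np.array([u[0],u[1],1.])
def at_z(c,px,z):
    o,d=ray(c,px); return o+d*(z-o[2])/d[2]
def at_d(c,px):
    o,d=ray(c,px); r,q=int(round(px[0])),int(round(px[1]))
    w=c["range_z"][max(r-1,0):r+2,max(q-1,0):q+2]; w=w[w>0]
    return o+d*np.median(w) if w.size else None
def tri(a,pa,b,pb):
    o1,d1=ray(a,pa);o2,d2=ray(b,pb);A=np.stack([d1,-d2],1);s=np.linalg.lstsq(A,o2-o1,rcond=None)[0]
    p,q=o1+d1*s[0],o2+d2*s[1]; return (p+q)/2,np.linalg.norm(p-q)
E
python3 - <<'E'
from h import *
np.set_printoptions(precision=4,suppress=True)
C={n:capture(n) for n in("top","side")}
cv2.imwrite("pics/a.png",np.hstack([cv2.resize(C[n]["color"],(400,300)) for n in C]))
cv2.imwrite("pics/top.png",C["top"]["color"]);cv2.imwrite("pics/side.png",C["side"]["color"])
for n in C: print(n,-C[n]["R"].T@C[n]["t"])
for t in "press_base ball_axis cup_floor press_arm head_top bar_grip dome_tip lever_tip espresso_cup sugar_bowl honey_jar".split():
    P={}
    for n in C:
        m=mark_of(t,n)
        if m: P[n]=m[0]["location"]; print(t,n,round(m[0]["score"],2),np.round(P[n],1),"depth",at_d(C[n],P[n]))
    if len(P)==2: print("   tri",*tri(C["top"],P["top"],C["side"],P["side"]))
print(observe())
E
```

```text
top [0.2643 0.188  0.9247]
side [ 0.2499 -0.4204  0.6483]
press_base top 0.67 [188.6 350.3] depth [0.539  0.1274 0.0695]
press_base side 0.64 [303.6 374.5] depth [0.4988 0.0352 0.1093]
   tri [0.5534 0.1239 0.0052] 0.012097184801408579
ball_axis top 0.74 [171.4 353.1] depth [0.547  0.1255 0.143 ]
ball_axis side 0.88 [253.5 383.9] depth [0.5468 0.116  0.1336]
   tri [0.5523 0.1243 0.1259] 0.0017490157028616654
cup_floor top 0.79 [206.5 409.4] depth [0.4868 0.0247 0.1073]
cup_floor side 0.89 [309.8 367. ] depth [0.4829 0.0268 0.1088]
   tri [0.4841 0.0256 0.1104] 0.003554711791459578
press_arm top 0.59 [249.4 238.4] depth [0.4386 0.3503 0.0391]
head_top top 0.71 [191.1 350. ] depth [0.5377 0.1275 0.0578]
head_top side 0.91 [225.6 291.5] depth [0.4487 0.3479 0.0417]
   tri [0.4387 0.1402 0.2192] 0.09170033053713776
bar_grip top 0.95 [256.8 257. ] depth [0.417  0.3104 0.0671]
bar_grip side 0.92 [241.3 282.7] depth [0.4191 0.3065 0.0384]
   tri [0.4223 0.3157 0.0308] 0.002206294339778081
dome_tip top 0.84 [280.5 279.5] depth [0.373  0.2722 0.0442]
dome_tip side 0.94 [274.1 265. ] depth [0
[... 584 characters left out ...]
0.0041] 0.010298681377998928
honey_jar top 0.95 [196.5 285.5] depth [0.5289 0.252  0.0745]
honey_jar side 0.61 [257.7 349.4] depth [0.5377 0.2361 0.0252]
   tri [0.5487 0.2574 0.0053] 0.0033471612116645136
{'clock': 1.2, 'joint_positions': array([ 1.059 ,  0.2863,  1.5767, -0.    ,  1.2786, -0.15  ]), 'qvel': array([-0.0009,  0.0004, -0.0003,  0.0008, -0.0018, -0.0004]), 'joint_efforts': array([ -0.0015, -40.5976, -29.293 ,  -0.0002,   0.0007,  -0.    ]), 'eef_pos': array([0.2389, 0.6313, 0.2313]), 'ee_rot': array([-3.1416,  0.    ,  2.7798]), 'ft_force': array([ 0.1869, -0.2009, -0.6518]), 'moment': array([ 0.0289, -0.0362,  0.0574]), 'finger_force': 0.0, 'gripper_width': 0.999696418494667}
```

View pics/top.png

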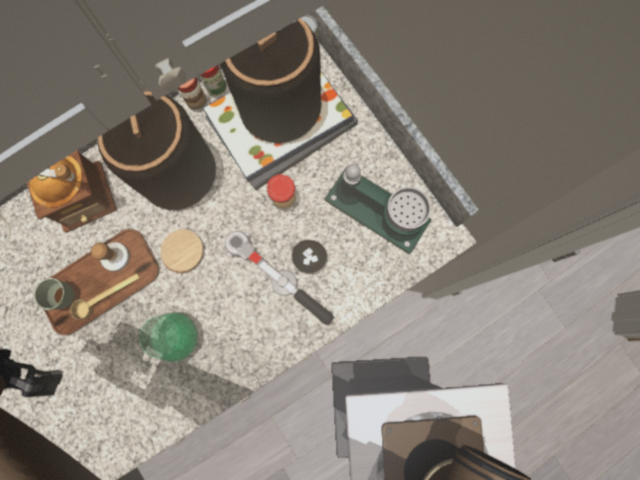

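View pics/side.png

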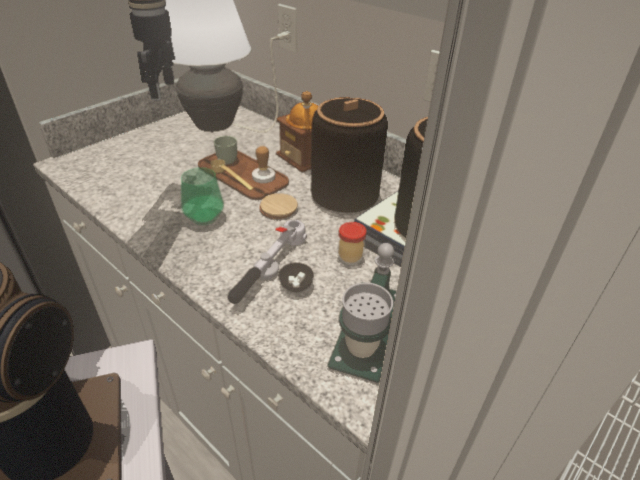

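Top view: the arm's head is at about (243,238), the red lever pad at (257,253) and the handle end at (312,322). The ball is at (172,352), the press cup at (210,408), the bowl at (256,309) and the jar at (188,281). The side view agrees, with the head at (235,297) and the ball at (250,385). I'm moving above the bar now.

Call:
apply_moves:
  moves:
    - [1,-28,-23,0,0]
    - [1,-28,-23,0,0]
    - [1,-28,-23,0,0]
    - [1,-28,-23,0,0]
    - [1,-28,-23,0,0]
    - [1,-28,-23,0,0]
    - [1,-28,-23,0,0]
    - [1,-28,-23,0,0]
    - [1,-28,-23,0,0]
    - [1,-28,-23,0,0]

```text
clock: 2.03
eef_pos: [0.4199, 0.3155, 0.2317]
ee_rot: [3.141, 0.001, 2.78]
ft_force: [0.7, 1.6, 0.0]
gripper_width: 1.001
finger_force: 0.0
```

Call:
apply_moves:
  moves:
    - [1,0,0,0,6.8]
    - [1,0,0,0,6.8]
    - [1,0,0,0,6.8]
    - [1,0,0,0,6.8]
    - [1,0,0,0,6.8]
    - [1,0,0,0,6.8]
    - [1,0,0,0,6.8]
    - [1,0,0,0,6.8]
    - [1,0,0,0,6.8]
    - [1,0,0,0,6.8]

```text
clock: 2.87
eef_pos: [0.4193, 0.3171, 0.2315]
ee_rot: [3.141, -0.0, 1.587]
ft_force: [-0.1, 0.7, 0.3]
gripper_width: 0.996
finger_force: 0.0
```

Call:
apply_moves:
  moves:
    - [1,0,0,0,6.8]
    - [1,0,0,0,6.8]
    - [1,0,0,0,6.8]
    - [1,0,0,0,6.8]
    - [1,0,0,0,6.8]
    - [1,0,0,0,6.8]
    - [1,0,0,0,0]
    - [1,0,0,0,0]

```text
clock: 3.53
eef_pos: [0.4193, 0.3171, 0.2314]
ee_rot: [3.141, -0.0, 0.884]
ft_force: [-0.5, 0.5, -0.5]
gripper_width: 1.004
finger_force: 0.0
```

```bash
python3 - <<'E'
from h import *
np.set_printoptions(precision=4,suppress=True)
c=capture("wrist");cv2.imwrite("pics/w1.png",c["color"]);print("cam",ray(c,(240,320)))
for t in "head_top bar_grip dome_tip lever_tip sugar_bowl".split():
    for m in mark_of(t,"wrist")[:1]: print(t,round(m["score"],2),np.round(m["location"],1),at_d(c,m["location"]),"z.04",at_z(c,m["location"],.04),"z.033",at_z(c,m["location"],.033))
# bar: depth points with z in .036-.044
v,u=np.mgrid[0:480:2,0:640:2]; P=[]
m=cut_out("press_arm","wrist")
if m:
    r=m[0]["region"];print("mask",r.sum(),m[0]["score"])
    for a,b in zip(*np.nonzero(r[::2,::2])):
        p=at_d(c,(2*a,2*b)); 
        if p is not None: P.append(p)
    P=np.array(P);np.save("P1.npy",P);S=P[(P[:,2]>.033)&(P[:,2]<.046)]
    print(len(S),S[:,2].mean());l=cv2.fitLine(S[:,:2].astype(np.float32),cv2.DIST_HUBER,0,.001,.001).ravel();print("line",l,np.degrees(np.arctan2(l[1],l[0])))
    s=(S[:,:2]-l[2:])@l[:2];d=(S[:,:2]-l[2:])@[-l[1],l[0]];print(s.min(),s.max(),d.min(),d.max())
s=observe();print(s["eef_pos"],s["ee_rot"],s["joint_positions"],s["clock"],s["ft_force"])
E
```

```text
cam (array([0.4624, 0.3696, 0.3731]), array([-0.1618, -0.2146, -0.9633]))
head_top 0.71 [160.7 319.5] [0.4564 0.3574 0.0393] z.04 [0.4564 0.3574 0.04  ] z.033 [0.4563 0.3571 0.033 ]
bar_grip 0.75 [217.8 315.7] [0.4209 0.3199 0.0632] z.04 [0.4178 0.3162 0.04  ] z.033 [0.4169 0.3151 0.033 ]
lever_tip 0.72 [219.5 316.2] [0.4203 0.3184 0.0634] z.04 [0.4171 0.3145 0.04  ] z.033 [0.4162 0.3134 0.033 ]
sugar_bowl 0.57 [271.8 371. ] [0.4226 0.2212 0.008 ] z.04 [0.4261 0.2343 0.04  ] z.033 [0.4254 0.2314 0.033 ]
mask 6373 0.97
1058 0.03945193554717245
line [0.678  0.735  0.3932 0.2889] 47.309364
-0.14572379226396615 0.11287359733899785 -0.02216456399295954 0.021312194631821164
[0.4193 0.3171 0.2313] [3.1416 0.     0.8815] [ 0.4543 -0.0452  1.9408 -0.      1.246   1.1436] 3.8833 [-0.3857 -0.2273  0.7076]
```

View pics/w1.png

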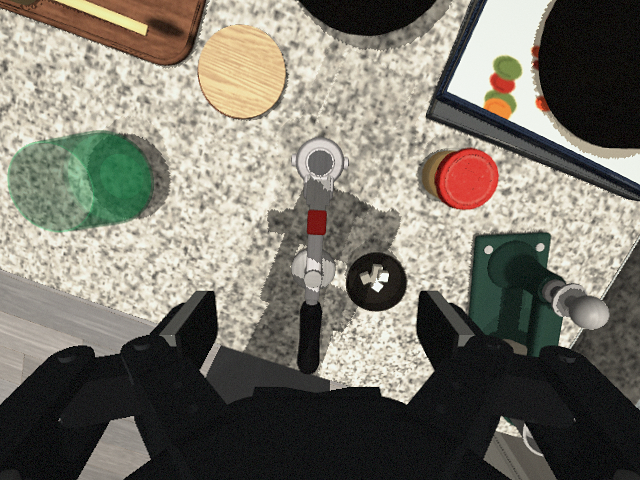

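The wrist picture shows the arm's head at (161,320), the lever pad at (222,317) and the dome at (268,314), with the bowl clear to the right at (280,376). The TCP is already over the grip point, so I need to twist about 3° and descend.

Call:
apply_moves:
  moves:
    - [1,0,0,30,3.2]
    - [1,0,0,35,0]
    - [1,0,0,35,0]
    - [1,0,0,35,0]
    - [1,0,0,30,0]
    - [1,0,0,25,0]
    - [1,0,0,15,0]
    - [1,0,0,12,0]
    - [1,0,0,0,0]
    - [1,0,0,0,0]

```text
clock: 4.72
eef_pos: [0.4194, 0.3171, 0.0143]
ee_rot: [-3.141, 0.0, 0.825]
ft_force: [0.9, 0.5, 0.4]
gripper_width: 1.0
finger_force: 0.0
```

Call:
apply_moves:
  moves:
    - [0,0,0,0,0]
    - [0,0,0,0,0]
    - [0,0,0,0,0]
    - [0,0,0,0,0]
    - [0,0,0,0,0]
    - [0,0,0,0,0]
    - [0,0,0,0,0]
    - [0,0,0,0,0]
  squeeze: 60

```text
clock: 5.38
eef_pos: [0.4196, 0.3174, 0.0149]
ee_rot: [-3.142, -0.001, 0.825]
ft_force: [-0.8, 0.9, 4.9]
gripper_width: 0.175
finger_force: 59.7
```

Call:
apply_moves:
  moves:
    - [0,0,0,-10,0]
    - [0,0,0,-20,0]
    - [0,0,0,-30,0]
    - [0,0,0,-30,0]
    - [0,0,0,-30,0]
    - [0,0,0,-30,0]
    - [0,0,0,-30,0]
    - [0,0,0,-20,0]
    - [0,0,0,0,0]
    - [0,0,0,0,0]

```text
clock: 6.22
eef_pos: [0.419, 0.3168, 0.2138]
ee_rot: [3.141, 0.0, 0.825]
ft_force: [-0.2, -1.4, -7.1]
gripper_width: 0.175
finger_force: 59.3
```

```bash
cat > m.py <<'E'
from h import *
np.set_printoptions(precision=4,suppress=True)
def held(pic=None):
    c=capture("wrist"); s=observe()
    if pic: cv2.imwrite(pic,c["color"])
    y=s["ee_rot"][2];zo=s["eef_pos"][2]-.014
    X=np.array([np.cos(y),np.sin(y)]);Y=np.array([np.sin(y),-np.cos(y)])
    print("tcp",s["eef_pos"],np.degrees(y),"t",s["clock"],"f",s["ft_force"],"m",s["moment"])
    tl=lambda p:(np.round(np.array([(p[:2]-s["eef_pos"][:2])@X,(p[:2]-s["eef_pos"][:2])@Y])*1000,1),round((p[2]-s["eef_pos"][2])*1000,1))
    for t in ("head_top","dome_tip","lever_tip","ball_axis","cup_floor"):
        for m in mark_of(t,"wrist")[:1]:
            p=at_d(c,m["location"]);print(t,round(m["score"],2),np.round(m["location"]),"depth-tool",None if p is None else tl(p))
            if t=="head_top": print("  at z:",tl(at_z(c,m["location"],zo+.04)))
    m=cut_out("press_arm","wrist")
    if m:
        P=[at_d(c,(2*a,2*b)) for a,b in zip(*np.nonzero(m[0]["region"][::2,::2]))];P=np.array([p for p in P if p is not None])
        Q=np.c_[(P[:,:2]-s["eef_pos"][:2])@X,(P[:,:2]-s["eef_pos"][:2])@Y,P[:,2]-s["eef_pos"][2]]*1000
        H=Q[(Q[:,0]>25)&(Q[:,0]<85)&(Q[:,2]>15)&(Q[:,2]<40)]
        print("head n",len(H),"x",H[:,0].min(),H[:,0].max(),"y",H[:,1].min(),H[:,1].max(),"topz",np.median(H[:,2]))
    return c,s
E
python3 - <<'E'
from m import *
held("pics/w2.png")
E
```

```text
tcp [0.418  0.3163 0.2119] 47.26529481967051 t 6.2667 f [-0.767  -0.1156 -7.8111] m [0.0183 0.0167 0.0375]
head_top 0.64 [189. 316.] depth-tool (array([54.6,  0.3]), np.float64(26.1))
  at z: (array([54.6,  0.3]), np.float64(26.0))
lever_tip 0.84 [367. 317.] depth-tool (array([1. , 0.5]), np.float64(50.9))
ball_axis 0.63 [305. 610.] depth-tool (array([-42.4, 218.9]), np.float64(-75.3))
cup_floor 0.95 [408. 577.] depth-tool (array([13.7, 58.3]), np.float64(84.4))
head n 3788 x 25.006779269654082 77.65338362127665 y -23.491144992612735 23.898532268963173 topz 25.313688973259737
```

View pics/w2.png

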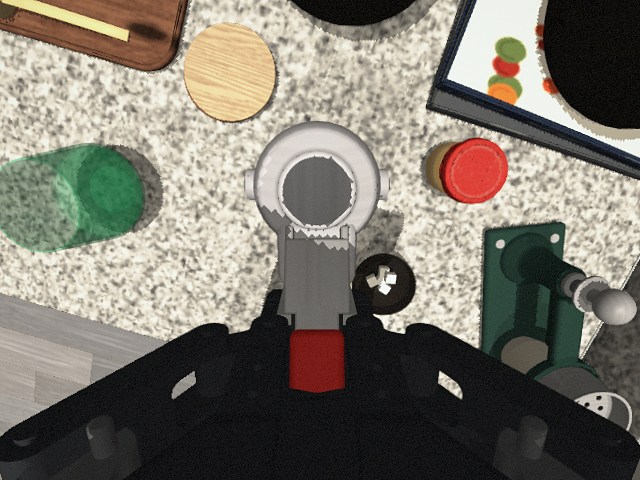

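The wrist picture shows the arm held level, with its head centre at about (190,317) and tool offset x +53 mm, y ≈ 0. The ball is visible at (307,613). Next I carry it to a spot beside the ball for a closer look.

Call:
apply_moves:
  moves:
    - [0,-8,12,0,0]
    - [0,-15,22,0,0]
    - [0,-15,22,0,0]
    - [0,-16,24,0,0]
    - [0,-16,24,0,0]
    - [0,-16,24,0,0]
    - [0,-16,24,0,-3]
    - [0,-11,15,0,-3]
    - [0,0,0,0,-2.1]
    - [0,0,0,0,0]

```text
clock: 7.4
eef_pos: [0.4664, 0.1198, 0.2138]
ee_rot: [-3.141, 0.0, 0.964]
ft_force: [-0.1, -0.2, -5.5]
gripper_width: 0.177
finger_force: 59.5
```

Call:
apply_moves:
  moves:
    - [0,0,0,0,0]
    - [0,0,0,0,0]

```text
clock: 7.57
eef_pos: [0.466, 0.1214, 0.214]
ee_rot: [-3.141, 0.0, 0.966]
ft_force: [0.3, 0.0, -6.9]
gripper_width: 0.173
finger_force: 59.5
```

```bash
python3 - <<'E'
from m import *
c,s=held("pics/w3.png")
for t in ("ball_axis","cup_floor","press_base"):
    for m in mark_of(t,"wrist")[:2]: print(t,round(m["score"],2),np.round(m["location"],1),"z.126",at_z(c,m["location"],.126),"z.108",at_z(c,m["location"],.108),"d",at_d(c,m["location"]))
E
```

```text
tcp [0.466  0.1215 0.2141] 55.3874576011228 t 7.6167 f [-1.2728 -0.1519 -6.6707] m [ 0.0756 -0.0417 -0.0184]
head_top 0.86 [190. 316.] depth-tool (array([53.3, -0. ]), np.float64(24.5))
  at z: (array([53.5, -0. ]), np.float64(26.0))
lever_tip 0.71 [371. 318.] depth-tool (array([-1. ,  0.6]), np.float64(49.9))
ball_axis 0.86 [168. 422.] depth-tool (array([55.1, 66.2]), np.float64(-71.2))
cup_floor 0.68 [312. 398.] depth-tool (array([-62.5,  67.1]), np.float64(-106.5))
head n 3618 x 25.01554769588031 75.64142485805587 y -22.388876921140994 23.343834061782683 topz 23.387595687506256
ball_axis 0.86 [167.9 422.3] z.126 [0.5555 0.1255 0.126 ] z.108 [0.5594 0.1214 0.108 ] d [0.5517 0.1293 0.1429]
cup_floor 0.68 [312.1 398.4] z.126 [0.4871 0.0428 0.126 ] z.108 [0.4857 0.0322 0.108 ] d [0.4857 0.032  0.1076]
press_base 0.77 [160.7 383.9] z.126 [0.5365 0.1441 0.126 ] z.108 [0.539  0.1415 0.108 ] d [0.5438 0.1366 0.0738]
```

View pics/w3.png

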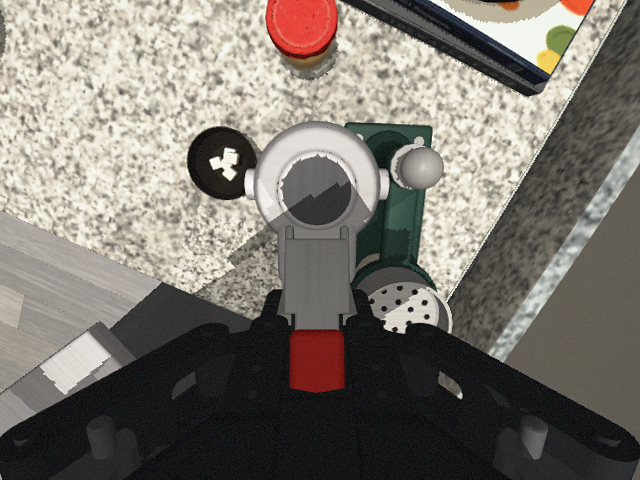

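The wrist picture shows the ball beside the head at (167,419) with its flange, and the partly hidden cup at (305,400). I'll refine the ball centre with a sphere fit to the depth data.

```bash
python3 - <<'E'
from m import *
from scipy.optimize import least_squares
for n,px in (("wrist",(167,419)),("top",None),("side",None)):
    c=capture(n)
    if px is None: px=mark_of("ball_axis",n)[0]["location"]
    r,q=int(px[0]),int(px[1]);w=28 if n=="wrist" else 14
    P=[]
    for a in range(r-w,r+w):
        for b in range(q-w,q+w):
            if c["range_z"][a,b]>0:
                o,d=ray(c,(a,b));P.append(o+d*c["range_z"][a,b])
    P=np.array(P);x=np.array([.553,.125,.127])
    for k in range(5):
        S=P[abs(np.linalg.norm(P-x,axis=1)-.014)<(.012,.008,.005,.004,.003)[k]]
        S=S[S[:,2]>x[2]-.006]
        x=least_squares(lambda v:np.linalg.norm(S-v,axis=1)-.014,x,loss="soft_l1",f_scale=.001).x
    print(n,len(S),x,"maxz",np.percentile(P[:,2],98))
c=capture("top")
m=cut_out("cup_floor","top")
for t in("cup_floor",):print(mark_of(t,"top")[:1],len(m))
# cup rim points from top: z .122-.134 near cup
v=[at_d(c,(a,b)) for a in range(180,240) for b in range(380,435)];v=np.array([p for p in v if p is not None])
R=v[(v[:,2]>.122)&(v[:,2]<.136)&(np.hypot(v[:,0]-.485,v[:,1]-.026)<.05)]
print("rim ctr",cv2.minEnclosingCircle(R[:,:2].astype(np.float32)),len(R))
F=v[(v[:,2]>.102)&(v[:,2]<.114)&(np.hypot(v[:,0]-.485,v[:,1]-.026)<.04)]
print("floor",cv2.minEnclosingCircle(F[:,:2].astype(np.float32)),len(F))
print(observe()["clock"])
E
```

```text
wrist 1433 [0.5542 0.1263 0.129 ] maxz 0.14295889236128578Traceback (most recent call last):
  File "<stdin>", line 5, in <module>
IndexError: list index out of range
```

Relative to the tool, the ball is at about (+54, +70) mm with its centre at z ≈ 0.129, and the head is at (53, 0). I'll shift +70 along tool y and lower partway.

Call:
apply_moves:
  moves:
    - [0,0,10,0,0]
    - [0,0,18,0,0]
    - [0,0,18,0,0]
    - [0,0,14,0,0]
    - [0,0,8,0,0]
    - [0,0,2,0,0]
    - [0,0,0,0,0]
    - [0,0,0,0,0]

```text
clock: 8.88
eef_pos: [0.5234, 0.0814, 0.214]
ee_rot: [-3.14, 0.0, 0.966]
ft_force: [-0.4, 0.0, -6.5]
gripper_width: 0.172
finger_force: 59.7
```

Call:
apply_moves:
  moves:
    - [0,0,0,10,0]
    - [0,0,0,15,0]
    - [0,0,0,13,0]
    - [0,0,0,8,0]
    - [0,0,0,4,0]
    - [0,0,0,0,0]
    - [0,0,0,0,0]

```text
clock: 9.47
eef_pos: [0.524, 0.0814, 0.1645]
ee_rot: [3.141, -0.0, 0.967]
ft_force: [-0.0, 0.7, -6.0]
gripper_width: 0.174
finger_force: 59.6
```

```bash
python3 - <<'E'
from m import *
c=capture("side");cv2.imwrite("pics/s2.png",cv2.resize(c["color"][180:380,280:440],None,fx=3,fy=3))
print(observe()["eef_pos"],observe()["ft_force"],observe()["moment"])
E
```

```text
[0.5244 0.0813 0.1651] [ 0.2904 -0.2142 -5.4311] [ 0.0336 -0.0681  0.0151]
```

View pics/s2.png

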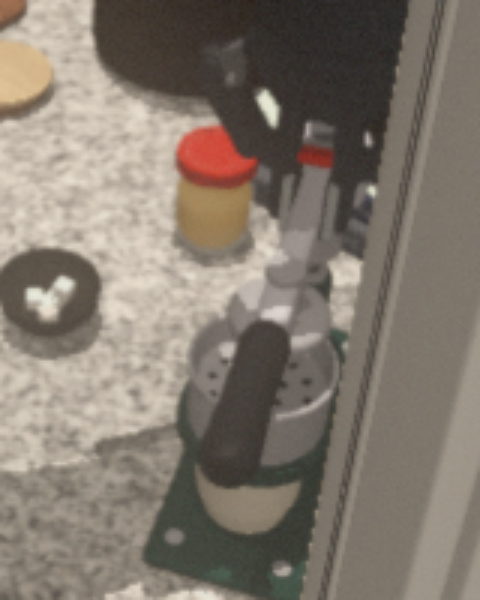

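The side crop shows the handle and dome over the cup and the head over the post, lined up. Lowering on in small steps.

Call:
apply_moves:
  moves:
    - [0,0,0,4,0]
    - [0,0,0,4,0]
    - [0,0,0,3,0]
    - [0,0,0,0,0]
    - [0,0,0,0,0]

```text
clock: 9.93
eef_pos: [0.5236, 0.0812, 0.1529]
ee_rot: [-3.141, 0.0, 0.966]
ft_force: [0.1, -0.3, -6.1]
gripper_width: 0.178
finger_force: 59.6
```

Call:
apply_moves:
  moves:
    - [0,0,0,3,0]
    - [0,0,0,3,0]
    - [0,0,0,2,0]
    - [0,0,0,0,0]
    - [0,0,0,0,0]

```text
clock: 10.35
eef_pos: [0.5237, 0.0812, 0.145]
ee_rot: [-3.141, 0.0, 0.966]
ft_force: [1.0, 0.6, -6.1]
gripper_width: 0.179
finger_force: 59.7
```

Call:
apply_moves:
  moves:
    - [0,0,0,2,0]
    - [0,0,0,2,0]
    - [0,0,0,0,0]
    - [0,0,0,0,0]

```text
clock: 10.68
eef_pos: [0.5238, 0.0813, 0.1412]
ee_rot: [-3.141, 0.0, 0.966]
ft_force: [-0.8, 0.6, -6.8]
gripper_width: 0.176
finger_force: 59.7
```

Call:
apply_moves:
  moves:
    - [0,0,0,2,0]
    - [0,0,0,1,0]
    - [0,0,0,0,0]
    - [0,0,0,0,0]

```text
clock: 11.02
eef_pos: [0.5239, 0.0815, 0.1383]
ee_rot: [-3.141, -0.001, 0.966]
ft_force: [-0.3, 1.7, -5.7]
gripper_width: 0.171
finger_force: 59.7
```

Call:
apply_moves:
  moves:
    - [0,0,0,1.5,0]
    - [0,0,0,0,0]
    - [0,0,0,0,0]

```text
clock: 11.27
eef_pos: [0.5239, 0.0814, 0.1368]
ee_rot: [-3.141, -0.001, 0.966]
ft_force: [0.5, 2.7, -6.2]
gripper_width: 0.176
finger_force: 59.7
```

Call:
apply_moves:
  moves:
    - [0,0,0,1.5,0]
    - [0,0,0,0,0]
    - [0,0,0,0,0]

```text
clock: 11.52
eef_pos: [0.5238, 0.0814, 0.1352]
ee_rot: [-3.141, -0.0, 0.966]
ft_force: [0.4, 1.9, -6.4]
gripper_width: 0.175
finger_force: 59.8
```

Call:
apply_moves:
  moves:
    - [0,0,0,1.5,0]
    - [0,0,0,0,0]
    - [0,0,0,0,0]

```text
clock: 11.77
eef_pos: [0.5235, 0.0814, 0.1336]
ee_rot: [-3.14, 0.0, 0.967]
ft_force: [-1.5, 3.6, -4.7]
gripper_width: 0.174
finger_force: 59.8
```

Call:
apply_moves:
  moves:
    - [0,0,0,1.5,0]
    - [0,0,0,0,0]
    - [0,0,0,0,0]

```text
clock: 12.02
eef_pos: [0.5233, 0.0814, 0.1319]
ee_rot: [-3.14, 0.001, 0.967]
ft_force: [-3.5, 4.3, -4.8]
gripper_width: 0.174
finger_force: 59.8
```

Call:
apply_moves:
  moves:
    - [0,0,-1,0,0]
    - [0,0,0,1,0]
    - [0,0,0,0,0]
    - [0,0,0,0,0]

```text
clock: 12.35
eef_pos: [0.5232, 0.0815, 0.1316]
ee_rot: [3.141, 0.0, 0.966]
ft_force: [-2.7, 1.2, -3.1]
gripper_width: 0.178
finger_force: 60.1
```

Call:
apply_moves:
  moves:
    - [0,0,0,1,0]
    - [0,0,0,0,0]
    - [0,0,0,0,0]

```text
clock: 12.6
eef_pos: [0.5233, 0.0816, 0.1307]
ee_rot: [3.141, -0.0, 0.966]
ft_force: [-3.0, 0.7, -1.3]
gripper_width: 0.17
finger_force: 60.3
```

The catches have taken the weight. Releasing.

Call:
apply_moves:
  moves:
    - [0.3,0,0,0,0]
    - [0.5,0,0,0,0]
    - [1,0,0,0,0]
    - [1,0,0,0,0]
    - [1,0,0,0,0]
    - [1,0,0,0,0]
    - [1,0,0,0,0]
    - [1,0,0,0,0]

```text
clock: 13.27
eef_pos: [0.5232, 0.0817, 0.1304]
ee_rot: [3.141, -0.0, 0.966]
ft_force: [0.2, 0.0, -0.5]
gripper_width: 1.001
finger_force: 0.0
```

Call:
apply_moves:
  moves:
    - [1,0,0,-10,0]
    - [1,0,0,-20,0]
    - [1,0,0,-30,0]
    - [1,0,0,-30,0]
    - [1,0,0,-25,0]
    - [1,0,0,-5,0]
    - [1,0,0,0,0]
    - [1,0,0,0,0]

```text
clock: 13.93
eef_pos: [0.5228, 0.0818, 0.25]
ee_rot: [-3.141, 0.0, 0.966]
ft_force: [-0.2, -0.2, 0.1]
gripper_width: 1.001
finger_force: 0.0
```

```bash
python3 - <<'E'
from m import *
held("pics/w4.png")
E
```

```text
tcp [0.5222 0.0818 0.2488] 55.37081237303065 t 13.9833 f [-0.4457  0.2894 -0.6392] m [-0.0146 -0.0119  0.0282]
head_top 0.8 [170. 317.] depth-tool (array([52.7,  0.7]), np.float64(-94.6))
  at z: (array([60.6,  0.6]), np.float64(26.0))
dome_tip 0.94 [298. 316.] depth-tool (array([-47.,   0.]), np.float64(-99.6))
lever_tip 0.84 [258. 314.] depth-tool (array([-3.8, -1. ]), np.float64(-71.0))Traceback (most recent call last):
  File "<stdin>", line 2, in <module>
  File "m.py", line 19, in held
    print("head n",len(H),"x",H[:,0].min(),H[:,0].max(),"y",H[:,1].min(),H[:,1].max(),"topz",np.median(H[:,2]))
                              ~~~~~~~~~~^^
    return umr_minimum(a, axis, None, out, keepdims, initial, where)
ValueError: zero-size array to reduction operation minimum which has no identity
```

View pics/w4.png

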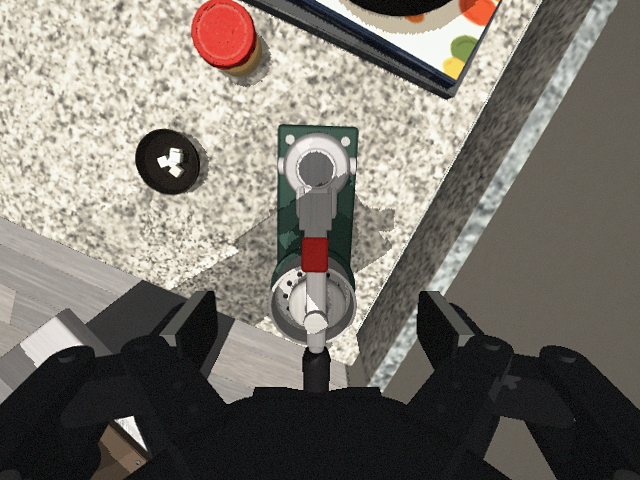

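The wrist picture shows the arm seated on the post with its head at (167,317), the lever up (pad at 255,315) and the dome in the cup at (300,313). Head top is about 53 mm ahead of the TCP at z ≈ 0.154. I'll move over it with fingers shut.

Call:
apply_moves:
  moves:
    - [0,15,0,0,0]
    - [0,22,0,0,0]
    - [0,16,0,0,0]
    - [0,0,0,15,0]
    - [0,0,0,25,0]
    - [0,0,0,25,0]
    - [0,0,0,13,0]
    - [0,0,0,5,0]
    - [0,0,0,0,0]
    - [0,0,0,0,0]

```text
clock: 15.12
eef_pos: [0.5539, 0.1256, 0.1682]
ee_rot: [3.141, -0.001, 0.966]
ft_force: [0.4, 0.8, 0.5]
gripper_width: 0.001
finger_force: 0.0
```

Call:
apply_moves:
  moves:
    - [0,0,0,2,0]
    - [0,0,0,2,0]
    - [0,0,0,2,0]
    - [0,0,0,0,0]
    - [0,0,0,0,0]

```text
clock: 15.53
eef_pos: [0.5532, 0.1253, 0.1615]
ee_rot: [3.141, -0.0, 0.966]
ft_force: [0.3, -0.8, 0.1]
gripper_width: -0.001
finger_force: 0.0
```

Call:
apply_moves:
  moves:
    - [0,0,0,1.5,0]
    - [0,0,0,1.5,0]
    - [0,0,0,0,0]

```text
clock: 15.78
eef_pos: [0.553, 0.1253, 0.1579]
ee_rot: [-3.141, 0.0, 0.966]
ft_force: [0.1, -0.6, 0.7]
gripper_width: 0.001
finger_force: 0.0
```

Call:
apply_moves:
  moves:
    - [0,0,0,1,0]
    - [0,0,0,1,0]
    - [0,0,0,0,0]

```text
clock: 16.03
eef_pos: [0.553, 0.1254, 0.156]
ee_rot: [-3.141, 0.0, 0.966]
ft_force: [-0.7, 0.7, 0.6]
gripper_width: 0.002
finger_force: 0.0
```

Call:
apply_moves:
  moves:
    - [0,0,0,1,0]
    - [0,0,0,0,0]

```text
clock: 16.2
eef_pos: [0.5534, 0.1253, 0.1555]
ee_rot: [3.141, -0.0, 0.966]
ft_force: [0.8, -0.5, 0.8]
gripper_width: 0.003
finger_force: 0.1
```

Call:
apply_moves:
  moves:
    - [0,0,0,1,0]
    - [0,0,0,0,0]

```text
clock: 16.37
eef_pos: [0.5538, 0.1252, 0.155]
ee_rot: [3.14, -0.001, 0.966]
ft_force: [0.1, -0.9, 1.9]
gripper_width: -0.001
finger_force: 1.1
```

Call:
apply_moves:
  moves:
    - [0,0,0,1,0]
    - [0,0,0,0,0]

```text
clock: 16.53
eef_pos: [0.5539, 0.1253, 0.1542]
ee_rot: [3.14, -0.001, 0.966]
ft_force: [-0.2, -0.2, 4.0]
gripper_width: -0.005
finger_force: 1.7
```

Call:
apply_moves:
  moves:
    - [0,0,0,1,0]
    - [0,0,0,0,0]

```text
clock: 16.7
eef_pos: [0.5541, 0.1256, 0.1531]
ee_rot: [3.14, -0.002, 0.966]
ft_force: [2.1, 0.1, 2.9]
gripper_width: -0.003
finger_force: 1.5
```

Call:
apply_moves:
  moves:
    - [0,0,0,1,0]
    - [0,0,0,0,0]

```text
clock: 16.87
eef_pos: [0.554, 0.1257, 0.1517]
ee_rot: [3.14, -0.002, 0.966]
ft_force: [1.9, 0.9, 4.1]
gripper_width: -0.0
finger_force: 1.7
```

Call:
apply_moves:
  moves:
    - [0,0,0,1,0]
    - [0,0,0,0,0]

```text
clock: 17.03
eef_pos: [0.5541, 0.1257, 0.1516]
ee_rot: [3.14, -0.002, 0.966]
ft_force: [1.0, 0.4, 7.9]
gripper_width: 0.001
finger_force: 3.5
```

Call:
apply_moves:
  moves:
    - [0,0,0,1,0]
    - [0,0,0,0,0]

```text
clock: 17.2
eef_pos: [0.5541, 0.1257, 0.1515]
ee_rot: [3.14, -0.002, 0.967]
ft_force: [-1.8, 1.7, 10.5]
gripper_width: 0.004
finger_force: 5.2
```

Call:
apply_moves:
  moves:
    - [0,0,0,1,0]
    - [0,0,0,0,0]

```text
clock: 17.37
eef_pos: [0.5542, 0.1257, 0.1515]
ee_rot: [3.14, -0.002, 0.967]
ft_force: [-2.8, -0.0, 14.3]
gripper_width: 0.003
finger_force: 7.0
```

Call:
apply_moves:
  moves:
    - [0,0,0,0.5,0]
    - [0,0,0,0,0]
    - [0,0,0,0,0]

```text
clock: 17.62
eef_pos: [0.5542, 0.1256, 0.1514]
ee_rot: [3.14, -0.001, 0.967]
ft_force: [-3.0, -0.3, 15.0]
gripper_width: -0.0
finger_force: 7.8
```

It's solid at z = 0.1515, which matches the estimated ball height, so the ball is home at 15 N. Now retreat and go over the lever pad.

Call:
apply_moves:
  moves:
    - [0,0,0,-5,0]
    - [0,0,0,-20,0]
    - [0,0,0,-25,0]
    - [0,-15,0,-5,0]
    - [0,-25,0,0,0]
    - [0,-15,0,0,0]
    - [0,0,0,5,0]
    - [0,0,0,7,0]
    - [0,0,0,0,0]
    - [0,0,0,0,0]

```text
clock: 18.45
eef_pos: [0.5213, 0.0805, 0.1891]
ee_rot: [-3.139, 0.002, 0.967]
ft_force: [0.3, -0.1, 0.3]
gripper_width: -0.001
finger_force: 0.0
```

```bash
python3 - <<'E'
from m import *
c=capture("wrist");s=observe();cv2.imwrite("pics/w5.png",c["color"])
y=s["ee_rot"][2];X=np.array([np.cos(y),np.sin(y)]);Y=np.array([np.sin(y),-np.cos(y)])
print(s["eef_pos"],s["clock"])
for t in("head_top","lever_tip"):
    for m in mark_of(t,"wrist")[:1]:
        p=at_d(c,m["location"]);d=p[:2]-s["eef_pos"][:2];print(t,m,p,d@X*1000,d@Y*1000)
E
```

```text
[0.5217 0.0806 0.1898] 18.5
head_top {'location': [169.6, 318.2], 'score': 0.91} [0.5539 0.1261 0.1507] 55.82001484317917 0.6407968419728336
lever_tip {'location': [284.2, 316.6], 'score': 0.74} [0.5281 0.0901 0.1988] 11.496278924976961 -0.10414495330630966
```

View pics/w5.png

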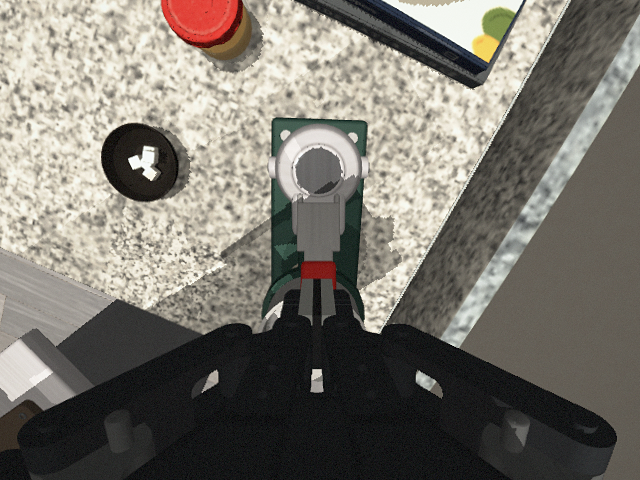

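The wrist picture shows the fingers over the red lever pad (front edge visible at (270,318)) and the head seated at (165,319) with its top at z ≈ 0.151. Feeling for the pad.

Call:
apply_moves:
  moves:
    - [0,0,0,4,0]
    - [0,0,0,4,0]
    - [0,0,0,2,0]
    - [0,0,0,0,0]

```text
clock: 18.93
eef_pos: [0.5216, 0.0802, 0.1801]
ee_rot: [-3.141, 0.0, 0.967]
ft_force: [-0.7, 0.4, 0.5]
gripper_width: 0.003
finger_force: 0.0
```

Call:
apply_moves:
  moves:
    - [0,-1,0,2,0]
    - [0,-1,0,2,0]
    - [0,0,0,0,0]

```text
clock: 19.18
eef_pos: [0.5216, 0.0787, 0.1786]
ee_rot: [3.14, -0.002, 0.966]
ft_force: [-2.1, 0.9, 4.7]
gripper_width: 0.002
finger_force: 2.3
```

Call:
apply_moves:
  moves:
    - [0,-1.5,0,1.5,0]
    - [0,-1.5,0,1.5,0]
    - [0,0,0,0,0]

```text
clock: 19.43
eef_pos: [0.52, 0.0764, 0.1757]
ee_rot: [3.14, -0.003, 0.966]
ft_force: [-0.5, 1.7, 5.5]
gripper_width: 0.002
finger_force: 2.8
```

Call:
apply_moves:
  moves:
    - [0,-1.5,0,2,0]
    - [0,-1.5,0,2,0]
    - [0,0,0,0,0]

```text
clock: 19.68
eef_pos: [0.5181, 0.0737, 0.1717]
ee_rot: [3.14, -0.002, 0.966]
ft_force: [-1.9, 1.1, 6.6]
gripper_width: -0.002
finger_force: 2.8
```

Call:
apply_moves:
  moves:
    - [0,-1.5,0,2,0]
    - [0,-1.5,0,2,0]
    - [0,0,0,0,0]

```text
clock: 19.93
eef_pos: [0.5164, 0.0712, 0.1675]
ee_rot: [3.14, -0.002, 0.966]
ft_force: [-1.2, 1.5, 5.2]
gripper_width: -0.001
finger_force: 2.6
```

Call:
apply_moves:
  moves:
    - [0,-1,0,2,0]
    - [0,-1,0,2,0]
    - [0,0,0,0,0]

```text
clock: 20.18
eef_pos: [0.515, 0.0694, 0.1635]
ee_rot: [3.141, -0.001, 0.966]
ft_force: [-1.8, 0.2, 5.5]
gripper_width: -0.003
finger_force: 2.7
```

Call:
apply_moves:
  moves:
    - [0,-1,0,2,0]
    - [0,-0.5,0,2,0]
    - [0,0,0,0,0]

```text
clock: 20.43
eef_pos: [0.5138, 0.0677, 0.1594]
ee_rot: [3.141, 0.001, 0.967]
ft_force: [-3.6, -0.6, 6.0]
gripper_width: 0.0
finger_force: 3.0
```

Call:
apply_moves:
  moves:
    - [0,0,0,1.5,0]
    - [0,0,0,1,0]
    - [0,0,0,0,0]

```text
clock: 20.68
eef_pos: [0.5136, 0.0671, 0.1579]
ee_rot: [3.141, 0.003, 0.967]
ft_force: [-5.8, -3.1, 10.7]
gripper_width: 0.003
finger_force: 5.7
```

Call:
apply_moves:
  moves:
    - [0,-1,0,1,0]
    - [0,0,0,0,0]
    - [0,0,0,0,0]

```text
clock: 20.93
eef_pos: [0.5136, 0.067, 0.1578]
ee_rot: [3.141, 0.001, 0.967]
ft_force: [-5.9, -0.5, 12.8]
gripper_width: 0.0
finger_force: 6.8
```

Call:
apply_moves:
  moves:
    - [0,0,0,1.2,0]
    - [0,0,0,0,0]
    - [0,0,0,0,0]

```text
clock: 21.18
eef_pos: [0.5138, 0.0669, 0.1576]
ee_rot: [3.14, 0.001, 0.967]
ft_force: [-8.5, -1.0, 17.5]
gripper_width: -0.003
finger_force: 8.8
```

It's solid at z ≈ 0.1576, the lever's down-stop height. Retreating and checking.

Call:
apply_moves:
  moves:
    - [0,0,0,-5,0]
    - [0,0,0,-15,0]
    - [0,0,0,-25,0]
    - [0,0,0,-30,0]
    - [0,0,0,-30,0]
    - [0,-20,-10,0,0]
    - [0,-20,0,0,0]
    - [0,0,0,0,0]
    - [0,0,0,0,0]

```text
clock: 21.93
eef_pos: [0.482, 0.0398, 0.2581]
ee_rot: [3.141, -0.0, 0.965]
ft_force: [-0.7, 0.6, 0.5]
gripper_width: -0.0
finger_force: 0.0
```

```bash
python3 - <<'E'
from m import *
c=capture("wrist");s=observe();cv2.imwrite("pics/w6.png",c["color"])
y=s["ee_rot"][2];X=np.array([np.cos(y),np.sin(y)])
print(s["eef_pos"],s["clock"],s["ft_force"])
o=None
for t in("head_top","lever_tip","dome_tip"):
    for m in mark_of(t,"wrist")[:1]:
        p=at_d(c,m["location"]);o=p if o is None else o;print(t,m,p,(p-o)[:2]@X*1000)
E
```

```text
[0.4822 0.0401 0.2579] 21.9833 [-0.3754 -0.5033 -0.4449]
head_top {'location': [80.7, 329.8], 'score': 0.72} [0.5533 0.1264 0.1512] 0.0
lever_tip {'location': [181.7, 332.3], 'score': 0.56} [0.5163 0.069  0.1568] -68.24257508041461
dome_tip {'location': [237.1, 328.2], 'score': 0.75} [0.4901 0.0355 0.1516] -110.71569478391204
```

View pics/w6.png

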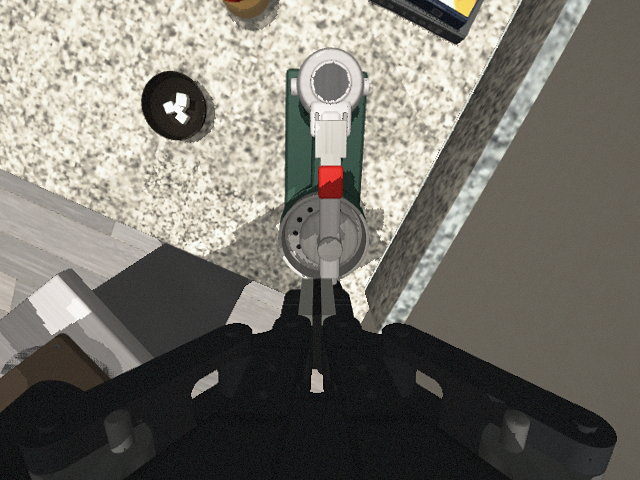

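The picture shows the lever pad down on the bar at (182,331), measured 68 mm from the axis at z ≈ 0.157. The head is home at (81,330), the dome is in the cup, and the robot is clear.

```bash
python3 -c "
from bench import close_job
print(close_job())"
```

```text
the job is handed in; nothing more can be done
None
```

The pressing arm is back on the press: the ball is fully home, the latch lever is pressed down to its stop and the arm is let go. I pushed on the head with at most about 15 N, and the job was handed in at about 22 s; no verdict came back, and I didn't re-measure the espresso cup, bowl or jar afterwards.

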